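# Index the inspection table and hold the bore probe in the sleeve

### The arm

A 6-joint arm with a two-finger parallel gripper is mounted at the origin on the work surface. World frame = base frame: x ahead of the robot, y to its left, z up, the work surface at z = 0. Lengths are in m, angles in rad, forces in N, time in s.
With the tool pointing down it reaches from about 0.325 to 0.775 m from the base axis. Payload 5.5 kg.
Tool frame: the origin (TCP) lies on the front face of the gripper's body, between the roots of the fingers; the fingertips stand 80 mm ahead of it and the grasp point (between the pads) lies 61 mm ahead of it (robot.hold_point_z is the distance from the TCP to the grasp point, in m); y points along the fingers, x is the direction in which the jaws open and shut, and the axes are right-handed (so a half turn about y gives the same grasp; the last joint's range is limited). The gripper opens to 88 mm and grips with 3 to 60 N. Pads are 20 mm wide; open, the fingers measure 115 mm over their backs; the gripper's body (75 mm by 178 mm) begins 61 mm behind the grasp point.
Start: joints at [1.083, 0.091, 1.231, -0, 1.82, -0.057], TCP at [0.251, 0.545, 0.303] pointing down, gripper open.
Joint ranges: [-2.87, 2.87], [-0.86, 2.18], [0.17, 2.46], [-1.51, 4.65], [0.06, 2.69], [-2.65, 2.65]. Speed limits (rad/s): [2.57, 2.57, 3.01, 3.14, 3.14, 3.14].

### API

Orientations are given as a rotation vector (axis times angle).
In Python, from rig import status, optics, robot gives the robot as it stands.
- The arm moves only by the tool arm_command, never from a script. Its argument "motion" is a list of rows, each a list of 5 numbers: the shift along the tool's x, y, z in m, then the turn about the tool's y in degrees, then the closure in counts, from 0 (fully open) to 255 (shut). A call has 1 to 20 rows; each row shifts and turns the pose as measured when the row begins, along the tool's axes as they then stand; what a row does not reach is not made up. A row lasts 1/10 s, in which the tool goes at most 50 mm and 8.59 degrees, less where a joint would pass 70% of its speed; a pose out of reach is approached as far as the arm can. A call is refused whole if a number of a shift passes 0.05 or a number of a turn 8.59, either way. A call with a gripper value outside its range is refused whole. The fingers move at their own pace and stop on an object; "grip_force" is the grip in N (left out, the last holds). Time passes only in rows, so rows that do not move let the fingers close. It gives the time, the measured TCP pose, the force and the opening at its end, in the units of the state.
- status.observe(): the state, without advancing time (a new reading comes with each control period).
- optics.grab_frame(name): name is "side" or "top"; returns (picture, depth): 400x640x3 uint8, red, green, blue; 400x640 float32, m along the optical axis (not along the pixel's ray), 0 where there is no reading.
- optics.calibration(name): a dict with "K" (3x3 intrinsics, pixels), "world_from_camera" (4x4, takes a point from camera to world coordinates). Camera axes: x right, y down, z forward; pixel columns grow to the right and rows downward; lengths in m; the calibration is good to about 2 mm. A picture is of the moment at which its call begins. calibration takes no time and is no camera call.
- robot.close_job(): hands the job in, once; it reports no verdict.
Trained networks look in the newest picture that a camera, given by its name, has taken for a name from the list of things; names that differ only in an ending like _2 or _b are one class to them, and where a whole thing is asked for, a point or a joint stands for the part that bears it (a point fixed in the world has none). Each returns a list of dicts, best first, with "confidence" (0 to 1); they miss things now and then, are a little off and sometimes report something else, mostly with a low value. They report only what shows in the picture. A call takes as long as a camera call. They do not tell look-alikes from the thing itself.
- optics.recognise(name, camera): "xyz" ([x, y, z] in m, in world coordinates, good to about 4 mm: the middle of the surface that is visible of it).
- optics.trace(name, camera): "region" (400x640 bool, what is visible of it).
The state is a dict: "time_s": time; "q": joint angles; "qd": joint speeds; "joint_efforts": joint torques, N m; "tool_pos": TCP position; "eef_rot": TCP orientation; "force": force on the tool from outside, world axes, zero at the start; "ft_torque": the same for the moment, N m; "gripper_width": finger opening in m.
Only numpy, scipy, OpenCV 4.12 (cv2) and the standard library are available. Lean on these libraries where they do the work, as an engineer would, in place of code of your own. Each camera call takes 0.05 s, during which the arm holds its last target.

### The job

First turn the indexing table one click, in whichever direction brings the open sleeve under the guide hole of the bracket, so that it clicks home there. Then take the probe rod from its stand and lower it from above through the guide hole into the sleeve, to about half the sleeve's height, without the rod ever touching the guide, the sleeve or anything else of the fixture. Finish while still gripping the probe, holding it still, upright and centred in the guide hole; tip nothing over and leave the can, wrench and tray where they are.

Things in the scene. Friction and masses are not known exactly. Their poses are not given: they have to be found in the camera images.
- fixture: Fixed fixture: base plate 235 x 194 mm, round aluminium indexing table (190 mm diameter, top face 45 mm above the bench), guide bracket. Origin: on the bench, on the table's vertical axis of rotation; x axis points to the guide hole, z up. Three nests of 9 mm high pins on the table, 65 mm from its axis, 60 degrees apart; at the start the empty middle one is under the guide hole.
- guide_mouth (a point): Centre of the guide hole at the top face of the guide plate, 117 mm above the bench, 65 mm from the table's axis. Vertical through hole, 20 mm diameter, 20 mm long. The plate (64 x 46 mm, centred on the hole) spans heights 97 to 117 mm; its post stands beyond the hole, 96 to 122 mm from the table's axis, and is no higher.
- turntable (a joint): Angle of the indexing table (rad), positive counter-clockwise seen from above, 0 at the start. Spring detents at -1.047, 0 and +1.047 (60 degrees) pull it home when let go within about 0.35 rad of the outer ones; about 0.3 N m (4 N at the handle) takes it over the hump. Stops 0.12 rad past the outer detents.
- index_handle (a point): Point on the axis of the table's black upright handle post, 85 mm above the bench. Post 14 mm in diameter, from the table top (20 mm wide collar up to 51 mm) to 101 mm above the bench, 78 mm from the table's axis, opposite the middle nest (robot's side at the start). Turns with the table.
- sleeve: Plain steel sleeve, open at both ends, 38 mm outside and 26 mm inside diameter, 40 mm high, loose (1 mm play) in the nest 60 degrees to one side of the guide hole; the tappet is in the one on the other side, which is which varies. Origin: centre of its underside (on the table, 45 mm above the bench), z along its axis.
- tappet: Solid steel tappet with a closed, bevelled top, 38 mm diameter, 30 mm high, loose in the other nest. Origin: centre of its underside.
- probe: Probe rod, 0.14 kg: steel shank 10 mm diameter, 100 mm long, tapered tip; flange 32 mm wide at 100 to 104 mm above the tip; round handle 25 mm diameter at 104 to 150 mm. Origin at the tip, z up along the rod. At the start it hangs upright in its stand, flange on the stand's top, tip 10 mm and handle 114 to 160 mm above the bench.
- probe_tip (a point): The lower end of the probe rod, on its axis.
- stand: Fixed stand of the probe: base 70 x 80 mm, top plate 50 x 70 mm with a 15 mm through hole at its centre, top face 110 mm above the bench. Origin: on the bench, under the hole. It stands to the left or to the right of the fixture.
- can: Closed metal can, 52 mm diameter, 110 mm high, on the other side of the fixture from the stand; to be left alone. Origin: centre of its underside.
- wrench: Steel wrench, about 180 mm long, lying on the bench beyond the fixture; to be left alone. Origin near its middle.
- tray: Empty grey plastic tray 100 x 140 x 50 mm on the bench beyond the fixture; to be left alone. Origin: centre of its underside.
Not all that is in view belongs to the job. Leave any purple or turquoise look-alike of the sleeve alone.

How it is judged:
By the outcome, as a careful person would: the job done as asked, in the order asked, and still so for the second after the job is handed in, while the arm keeps its last pose, push and grip.
It also fails if it takes over 64 s, if anything falls off the work surface, if the arm or the gripper's body presses on something with over 40 N, if the wrist force passes 120 N, or if a joint passes its speed limit or range.

## Working session

There is one attempt and no reset: what is moved stays moved. The work goes in short steps, Python scripts to look and compute and a tool call to move; the robot and the scene stay as the last step left them, time stands still between calls to the robot, and variables do not carry over. Pictures are saved under pics/ and viewed, and the job is handed in when it is done.

Besides the shell and the picture viewer there is one more tool, called after "Call:" as name(argument=value, ...), one argument or row to a line, values as JSON. arm_command: Moves the arm, as the interface text tells. Its arguments: {"type":"object","properties":{"motion":{"type":"array","items":{"type":"array","items":{"type":"number"}}},"grip_force":{"type":"number"}},"required":["motion"]}

```bash
mkdir -p pics; ls
python3 - <<'E'
from rig import status, optics, robot
import cv2, numpy as np
s=status.observe(); print({k:np.round(v,3).tolist() for k,v in s.items()})
for c in ("side","top"):
    im,d=optics.grab_frame(c); cv2.imwrite(f"pics/{c}0.png",im[:,:,::-1]); np.save(f"pics/{c}0.npy",d)
    k=optics.calibration(c); print(c,np.round(k["K"],1).tolist(),np.round(k["world_from_camera"],3).tolist())
E
```

```text
pics
{'time_s': 0.0, 'q': [1.083, 0.092, 1.232, -0.0, 1.82, -0.057], 'qd': [0.0, -0.0, -0.002, -0.001, 0.003, 0.0], 'joint_efforts': [-0.0, -44.645, -40.644, 0.07, 0.029, -0.0], 'tool_pos': [0.251, 0.545, 0.302], 'eef_rot': [-1.384, -0.885, 0.888], 'force': [0.038, 0.033, 0.086], 'ft_torque': [-0.007, 0.038, -0.013], 'gripper_width': 0.088}
side [[501.8, 0.0, 316.8], [0.0, 501.8, 202.9], [0.0, 0.0, 1.0]] [[-0.944, -0.238, 0.229, 0.337], [-0.33, 0.692, -0.642, 0.673], [-0.006, -0.682, -0.732, 0.845], [0.0, 0.0, 0.0, 1.0]]
top [[368.0, 0.0, 316.6], [0.0, 368.0, 194.1], [0.0, 0.0, 1.0]] [[-0.021, -0.992, 0.123, 0.45], [-0.999, 0.025, 0.029, -0.01], [-0.032, -0.123, -0.992, 1.049], [0.0, 0.0, 0.0, 1.0]]
```

View pics/side0.png

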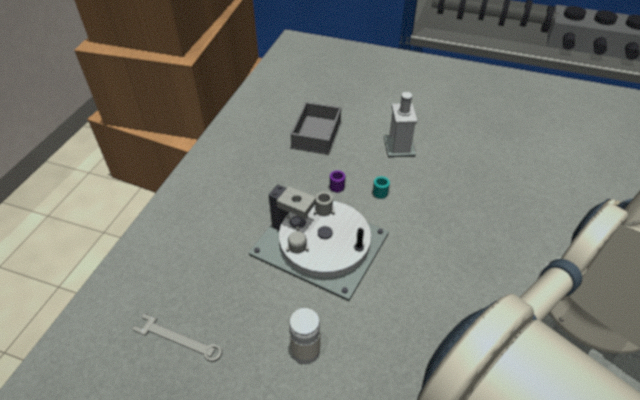

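View pics/top0.png

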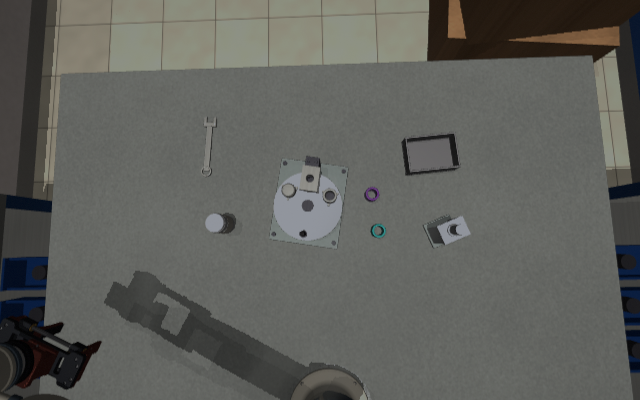

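Run:
```python
from rig import status, optics, robot
import numpy as np
from scipy.spatial.transform import Rotation as R
s=status.observe(); print(np.round(R.from_rotvec(s["eef_rot"]).as_matrix(),3)); print(robot.hold_point_z, s["time_s"])
for n in ["fixture","index_handle","sleeve","tappet","probe","stand","can","guide_mouth"]:
    for c in ("top","side"):
        try:
            for r in optics.recognise(n,c)[:4]: print(n,c,np.round(r["xyz"],3),round(r["confidence"],2))
        except Exception as e: print(n,c,e)
```

```text
[[ 0.418 -0.001 -0.909]
 [ 0.909 -0.002  0.418]
 [-0.002 -1.     0.   ]]
0.0613 0.1
fixture top [0.542 0.039 0.047] 0.58
fixture side [0.546 0.063 0.043] 0.58
index_handle top [0.526 0.049 0.04 ] 0.8
index_handle side [0.545 0.065 0.045] 0.58
sleeve top [ 0.47 -0.15  0.04] 0.64
sleeve top [ 0.574 -0.132  0.04 ] 0.62
sleeve top [ 0.571 -0.018  0.081] 0.55
sleeve side [ 0.565 -0.006  0.072] 0.7
sleeve side [ 0.576 -0.122  0.031] 0.55
sleeve side [ 0.475 -0.137  0.032] 0.55
tappet top [0.583 0.095 0.076] 0.5
tappet side [0.586 0.104 0.071] 0.84
probe top [ 0.466 -0.322  0.154] 0.62
probe side [ 0.47  -0.318  0.14 ] 0.57
stand top [ 0.467 -0.303  0.099] 0.61
stand top [ 0.469 -0.32   0.155] 0.49
stand side [ 0.463 -0.299  0.053] 0.65
can top [0.5   0.274 0.11 ] 0.77
can side [0.499 0.297 0.096] 0.74
can side [ 0.472 -0.318  0.14 ] 0.2
guide_mouth top [0.545 0.041 0.041] 0.72
guide_mouth side [0.543 0.063 0.043] 0.64
guide_mouth side [0.732 0.345 0.007] 0.39
```

Run:
```python
import cv2
a=cv2.imread("pics/top0.png")[145:260,255:480]; cv2.imwrite("pics/topc.png",cv2.resize(a,None,fx=3.5,fy=3.5,interpolation=cv2.INTER_CUBIC))
a=cv2.imread("pics/side0.png")[165:300,240:400]; cv2.imwrite("pics/sidec.png",cv2.resize(a,None,fx=4.4,fy=4.4,interpolation=cv2.INTER_CUBIC))
```

```text
(no output)
```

View pics/topc.png

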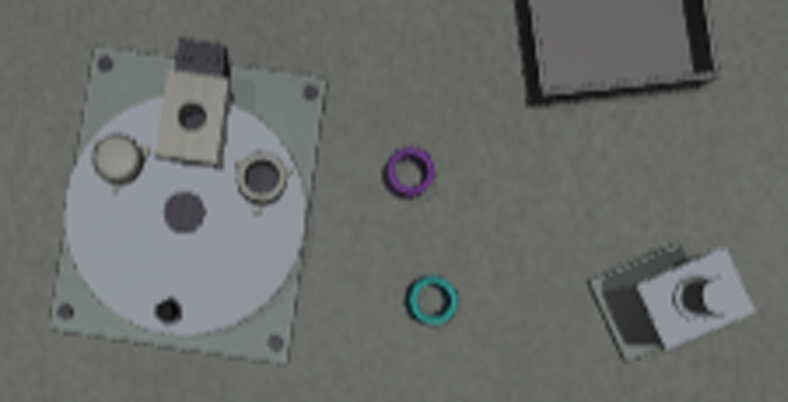

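View pics/sidec.png

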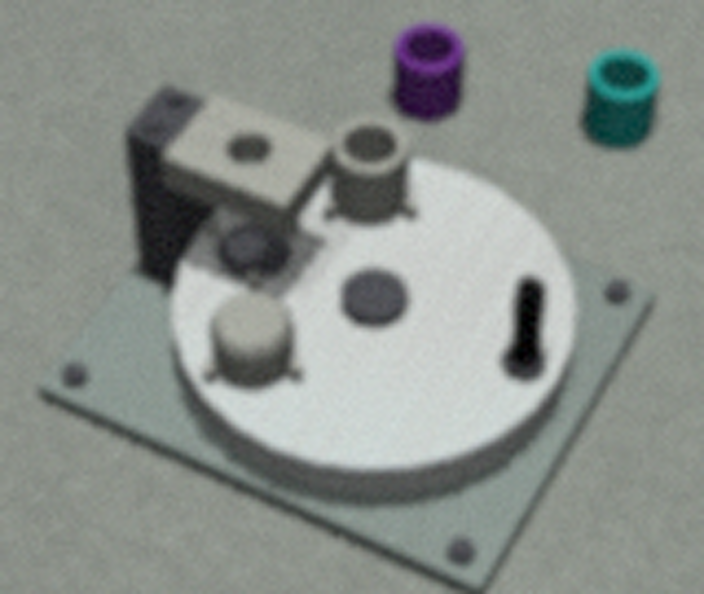

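```bash
cat > h.py <<'E'
import numpy as np, cv2
from rig import status, optics, robot
from scipy.spatial.transform import Rotation as R
def ray(c,u,v,z):
    k=optics.calibration(c);K=np.array(k["K"]);T=np.array(k["world_from_camera"])
    d=T[:3,:3]@np.linalg.solve(K,[u,v,1.]);o=T[:3,3];return o+d*(z-o[2])/d[2]
def proj(c,p):
    k=optics.calibration(c);K=np.array(k["K"]);T=np.linalg.inv(np.array(k["world_from_camera"]))
    q=K@(T[:3,:3]@np.asarray(p,float)+T[:3,3]);return q[:2]/q[2]
def pxt(x,y): return (x+.5)/3.5-.5+255,(y+.5)/3.5-.5+145
def pxs(x,y): return (x+.5)/4.4-.5+240,(y+.5)/4.4-.5+165
E
python3 - <<'E'
from h import *
L={"hole":((192,117),(248,149),.117),"sleeve":((262,178),(369,143),.085),"hub":((185,213),(374,298),.045),"collar":((168,312),(523,362),.049),"handletop":((167,309),(531,284),.101),"tappet":((118,158),(253,308),.075)}
for n,(t,s,z) in L.items(): print(n,ray("top",*pxt(*t),z).round(4),ray("side",*pxs(*s),z).round(4))
# table rim by segmentation in both
for c in("top","side"):
    im=cv2.imread(f"pics/{c}0.png"); d=np.load(f"pics/{c}0.npy")
    k=optics.calibration(c);K=k["K"];T=np.array(k["world_from_camera"])
    v,u=np.mgrid[:400,:640]; P=np.stack([(u-K[0][2])/K[0][0]*d,(v-K[1][2])/K[1][1]*d,d],-1)@T[:3,:3].T+T[:3,3]
    def sel(zl,zh,x0,x1,y0,y1): 
        m=(d>0)&(P[...,2]>zl)&(P[...,2]<zh)&(P[...,0]>x0)&(P[...,0]<x1)&(P[...,1]>y0)&(P[...,1]<y1); return P[m]
    for n,a in {"table":(.038,.052,.4,.7,-.09,.16),"guide":(.108,.125,.56,.70,-.03,.12),"flangeplate":(.103,.117,.4,.55,-.4,-.25),"handle":(.150,.168,.4,.55,-.4,-.25)}.items():
        q=sel(*a); 
        if len(q)<5: print(c,n,len(q));continue
        (cx,cy),(w,h),ang=cv2.minAreaRect(q[:,:2].astype(np.float32)); cc,r=cv2.minEnclosingCircle(q[:,:2].astype(np.float32))
        print(c,n,len(q),q[:,2].mean().round(4),"rect",round(cx,4),round(cy,4),round(w,4),round(h,4),round(ang,1),"circ",np.round(cc,4),round(r,4),"med",np.median(q,0).round(4))
E
```

```text
hole [0.608  0.0346 0.117 ] [0.6081 0.0365 0.117 ]
sleeve [ 0.5655 -0.0157  0.085 ] [ 0.5671 -0.0139  0.085 ]
hub [0.5442 0.045  0.045 ] [0.5446 0.0444 0.045 ]
collar [0.4673 0.0593 0.049 ] [0.4674 0.0612 0.049 ]
handletop [0.4686 0.0564 0.101 ] [0.4675 0.0584 0.101 ]
tappet [0.5849 0.0939 0.075 ] [0.5864 0.0913 0.075 ]
top table 3013 0.0456 rect 0.5435 0.0458 0.1884 0.1875 25.3 circ [0.5551 0.0404] 0.1073 med [0.5298 0.045  0.0455]
top guide 536 0.1173 rect 0.6197 0.0331 0.0462 0.089 80.6 circ [0.6184 0.033 ] 0.0481 med [0.619  0.0325 0.1174]
top flangeplate 442 0.1105 rect 0.4672 -0.324 0.0502 0.0721 21.6 circ [ 0.4664 -0.3237] 0.0425 med [ 0.4657 -0.315   0.1105]
top handle 94 0.1597 rect 0.4676 -0.3229 0.0248 0.0215 89.0 circ [ 0.4667 -0.3229] 0.0125 med [ 0.4666 -0.3224  0.1598]
side table 4365 0.0451 rect 0.5415 0.0508 0.1886 0.1802 38.2 circ [0.5584 0.048 ] 0.1086 med [0.5335 0.0581 0.045 ]
side guide 797 0.1161 rect 0.6205 0.0329 0.0497 0.0911 79.0 circ [0.6197 0.0346] 0.0484 med [0.6182 0.0371 0.1166]
side flangeplate 345 0.1098 rect 0.4684 -0.3231 0.051 0.076 21.3 circ [ 0.4688 -0.3226] 0.043 med [ 0.4656 -0.3096  0.11  ]
side handle 86 0.1576 rect 0.4691 -0.3225 0.0255 0.0252 62.7 circ [ 0.4696 -0.3201] 0.0153 med [ 0.4683 -0.3178  0.1584]
```

Call:
arm_command(
  motion=[
    [0,0,0,-7.6,255],
    [0,0,0,-7.6,255],
    [0,0,0,-7.6,255],
    [0,0,0,-7.6,255],
    [0,0,0,-7.6,255],
    [0,0,0,-7.6,255],
  ],
  grip_force=20,
)

```text
time_s: 1.5
tool_pos: [0.2506, 0.5452, 0.3027]
eef_rot: [-0.996, -1.494, 1.494]
force: [0.3, 0.5, 0.5]
gripper_width: 0.0431
```

```bash
cat >> h.py <<'E'
def to(p,n=None):
    s=status.observe();M=R.from_rotvec(s["eef_rot"]).as_matrix();d=np.asarray(p)-s["tool_pos"]
    print("t",round(s["time_s"],2),"pos",np.round(s["tool_pos"],4),"yaw",np.degrees(np.arctan2(M[1,0],M[0,0])).round(1),"tilt",np.round(M[:,1],4),"F",np.round(s["force"],2),"w",round(s["gripper_width"],4),"q6",np.round(s["q"],2))
    print("world d",d.round(4),"tool d",(M.T@d).round(4))
E
python3 -c "
from h import *
to([.453,.095,.302])"
```

```text
t 1.5 pos [0.2506 0.5452 0.3027] yaw 112.6 tilt [ 0.e+00  1.e-04 -1.e+00] F [0.31 0.52 0.51] w 0.0431 q6 [ 1.08  0.09  1.23  0.    1.82 -0.88]
world d [ 0.2024 -0.4502 -0.0007] tool d [-0.4934  0.0006 -0.0137]
```

Call:
arm_command(
  motion=[
    [-0.045,0,-0.0015,0,255],
    [-0.045,0,-0.0015,0,255],
    [-0.045,0,-0.0015,0,255],
    [-0.045,0,-0.0015,0,255],
    [-0.045,0,-0.0015,0,255],
    [-0.045,0,-0.0015,0,255],
    [-0.045,0,-0.0015,0,255],
    [-0.045,0,-0.0015,0,255],
    [-0.045,0,-0.0015,0,255],
    [-0.045,0,-0.0015,0,255],
    [0,0,0,0,255],
  ],
)

```text
time_s: 2.6
tool_pos: [0.4447, 0.1222, 0.3011]
eef_rot: [-0.994, -1.501, 1.501]
force: [-1.6, -0.4, -0.9]
gripper_width: 0.0001
```

```bash
python3 -c "
from h import *
to([.453,.095,.142])"
```

```text
t 2.6 pos [0.4447 0.1222 0.3011] yaw 113.1 tilt [ 0.0026 -0.0018 -1.    ] F [-1.61 -0.39 -0.89] w 0.0001 q6 [ 0.2  -0.29  1.59 -0.    1.84 -1.78]
world d [ 0.0083 -0.0272 -0.1591] tool d [-0.0278  0.1592  0.0033]
```

Call:
arm_command(
  motion=[
    [-0.007,0.04,0.001,0,255],
    [-0.007,0.04,0.001,0,255],
    [-0.007,0.04,0.001,0,255],
    [-0.007,0.037,0,0,255],
    [0,0,0,0,255],
  ],
)

```text
time_s: 3.1
tool_pos: [0.4541, 0.0956, 0.1422]
eef_rot: [-0.999, -1.505, 1.494]
force: [-0.1, 0.5, 0.7]
gripper_width: 0.0003
```

```bash
python3 -c "
from h import *
to([.453,.095,.142])"
```

```text
t 3.1 pos [0.4541 0.0956 0.1422] yaw 113.0 tilt [ 0.0088  0.0018 -1.    ] F [-0.14  0.48  0.71] w 0.0003 q6 [ 0.13 -0.26  1.85  0.    1.55 -1.84]
world d [-0.0011 -0.0006 -0.0002] tool d [-0.0001  0.0002  0.0013]
```

```bash
python3 -c "
from h import *
M=R.from_rotvec(status.observe()['eef_rot']).as_matrix();n=M[:,0]
p=np.array(status.observe()['tool_pos'])
for th in [170.7]+list(np.arange(175.7,231,5)):
    a=np.radians(th);w=np.array([.544+.078*np.cos(a),.045+.078*np.sin(a),.142])+.0205*n
    print(th,w.round(4),(M.T@(w-p)).round(4));p=w
"
```

```text
170.7 [0.459  0.0765 0.142 ] [-0.0195  0.0003  0.003 ]
175.7 [0.4582 0.0697 0.142 ] [-0.0059 -0.      0.0034]
180.7 [0.458  0.0629 0.142 ] [-0.0062 -0.      0.0029]
185.7 [0.4584 0.0561 0.142 ] [-0.0064 -0.      0.0023]
190.7 [0.4594 0.0494 0.142 ] [-0.0066 -0.      0.0017]
195.7 [0.4609 0.0428 0.142 ] [-0.0067  0.      0.0012]
200.7 [0.463  0.0363 0.142 ] [-0.0068  0.      0.0006]
205.7 [0.4657 0.03   0.142 ] [-0.0068  0.     -0.    ]
210.7 [0.4689 0.0241 0.142 ] [-0.0068  0.     -0.0006]
215.7 [0.4727 0.0184 0.142 ] [-0.0067  0.     -0.0012]
220.7 [0.4769 0.013  0.142 ] [-0.0066  0.     -0.0018]
225.7 [0.4815 0.0081 0.142 ] [-0.0064  0.     -0.0024]
230.7 [0.4866 0.0035 0.142 ] [-0.0062  0.     -0.0029]
```

Call:
arm_command(
  motion=[
    [-0.01,0,0.0015,0,255],
    [-0.01,0,0.0015,0,255],
    [-0.0059,0,0.0034,0,255],
    [-0.0062,0,0.0029,0,255],
    [-0.0064,0,0.0023,0,255],
    [-0.0066,0,0.0017,0,255],
    [-0.0067,0,0.0012,0,255],
    [0,0,0,0,255],
  ],
)

```text
time_s: 3.9
tool_pos: [0.4582, 0.0496, 0.1491]
eef_rot: [-0.971, -1.522, 1.481]
force: [-0.1, 0.8, -1.3]
gripper_width: 0.0003
```

```bash
python3 -c "
from h import *
to([.4609,.0428,.142])
for c in ('top','side'):
  im,d=optics.grab_frame(c); cv2.imwrite('pics/%s1.png'%c,im[:,:,::-1])
a=cv2.imread('pics/top1.png')[145:260,255:380];b=cv2.imread('pics/side1.png')[165:300,240:400]
cv2.imwrite('pics/m1.png',np.hstack([cv2.resize(a,(400,368)),cv2.resize(b,(400,368))]))
"
```

```text
t 3.9 pos [0.4582 0.0496 0.1491] yaw 113.5 tilt [ 9.000e-04  2.700e-02 -9.996e-01] F [-0.15  0.82 -1.34] w 0.0003 q6 [ 0.02 -0.27  1.84  0.03  1.57 -1.96]
world d [ 0.0027 -0.0068 -0.0071] tool d [-0.0075  0.0069  0.0003]
```

View pics/m1.png

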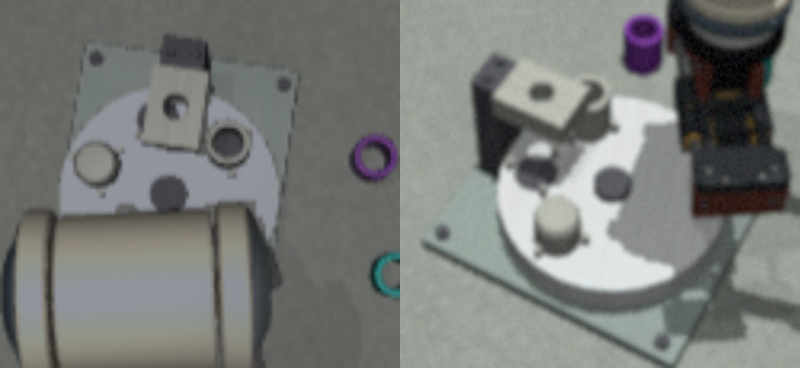

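Call:
arm_command(
  motion=[
    [-0.014,0.003,0.002,0,255],
    [-0.014,0.003,0,0,255],
    [-0.0135,0.001,-0.003,0,255],
  ],
)

```text
time_s: 4.3
tool_pos: [0.4728, 0.018, 0.1478]
eef_rot: [-0.954, -1.531, 1.475]
force: [-8.4, 6.1, -0.3]
gripper_width: 0.0003
```

```bash
python3 -c "
from h import *
to([.4866,.0035,.146])
im,d=optics.grab_frame('side'); cv2.imwrite('pics/side2.png',cv2.resize(im[150:310,230:410,::-1],None,fx=3.5,fy=3.5))
"
```

```text
t 4.3 pos [0.4728 0.018  0.1478] yaw 113.9 tilt [-0.005   0.0405 -0.9992] F [-8.43  6.14 -0.26] w 0.0003 q6 [-0.06 -0.23  1.81  0.04  1.57 -2.05]
world d [ 0.0138 -0.0145 -0.0018] tool d [-0.0189  0.0012 -0.0067]
```

View pics/side2.png

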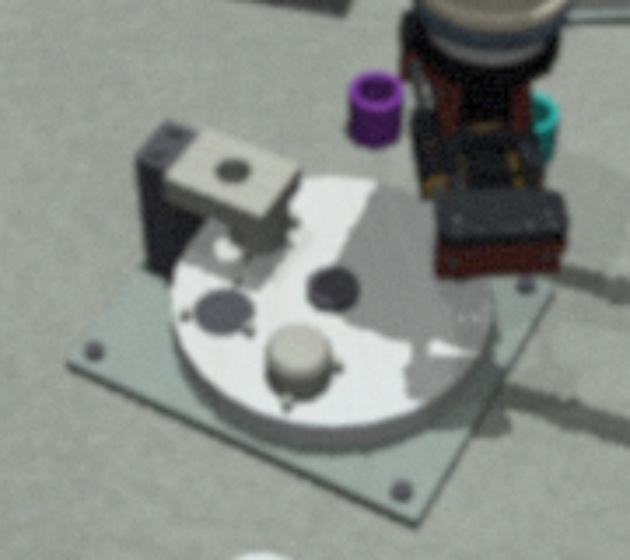

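Call:
arm_command(
  motion=[
    [-0.011,0.002,-0.004,0,255],
    [-0.008,0.001,-0.003,0,255],
    [0,0,0,0,255],
  ],
)

```text
time_s: 4.65
tool_pos: [0.4894, 0.0014, 0.148]
eef_rot: [-0.961, -1.533, 1.474]
force: [-0.2, -0.2, 0.2]
gripper_width: 0.0001
```

```bash
python3 -c "
from h import *
to([.4866,.0035,.146])
im,d=optics.grab_frame('side'); cv2.imwrite('pics/side3.png',cv2.resize(im[150:310,230:410,::-1],None,fx=3.5,fy=3.5))
"
```

```text
t 4.65 pos [0.4894 0.0014 0.148 ] yaw 113.9 tilt [ 9.000e-04  3.870e-02 -9.993e-01] F [-0.15 -0.23  0.22] w 0.0001 q6 [-0.09 -0.19  1.77  0.04  1.56 -2.08]
world d [-0.0028  0.0021 -0.002 ] tool d [0.003  0.002  0.0017]
```

View pics/side3.png

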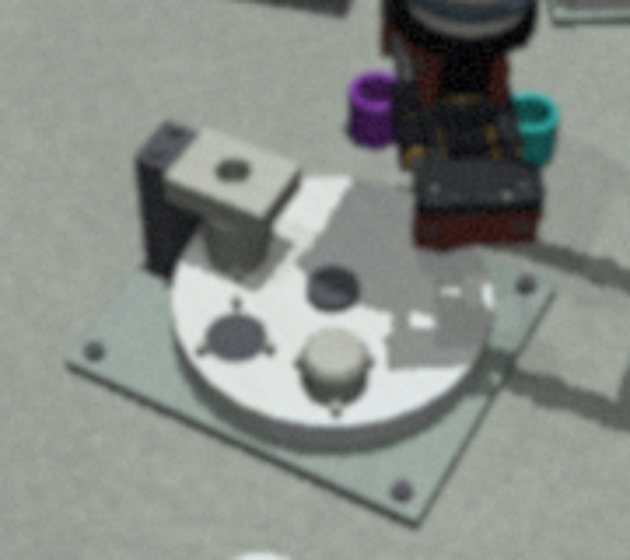

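Call:
arm_command(
  motion=[
    [0.012,0,0,0,255],
    [0,-0.03,0,0,255],
    [0,-0.04,0,0,255],
    [0,-0.04,0,0,255],
    [0,-0.04,0,0,255],
    [0,0,0,8,255],
    [0,0,0,8,255],
    [0,0,0,8,200],
    [0,0,0,8,100],
    [0,0,0,8,0],
    [0,0,0,8,0],
    [0,0,0,8,0],
    [0,0,0,8,0],
    [0,0,0,8,0],
    [0,0,0,8,0],
    [0,0,0,8,0],
    [0,0,0,8,0],
    [0,0,0,8,0],
    [0,0,0,8,0],
  ],
)

```text
time_s: 6.6
tool_pos: [0.4769, 0.0223, 0.3154]
eef_rot: [-1.536, 0.011, -0.053]
force: [-0.2, 1.2, -0.0]
gripper_width: 0.0877
```

```bash
python3 -c "
from h import *
to([.468,-.3225,.29])
for c in ('top','side'):
  im,d=optics.grab_frame(c); cv2.imwrite('pics/%s4.png'%c,im[:,:,::-1])
a=cv2.imread('pics/top4.png')[145:260,255:380];b=cv2.imread('pics/side4.png')[165:300,240:400]
cv2.imwrite('pics/m4.png',np.hstack([cv2.resize(a,(400,368)),cv2.resize(b,(400,368))]))
"
```

```text
t 6.6 pos [0.4769 0.0223 0.3154] yaw -2.4 tilt [ 0.0276  0.0344 -0.999 ] F [-0.18  1.23 -0.03] w 0.0877 q6 [-0.04 -0.26  1.54  0.04  1.83  0.01]
world d [-0.0089 -0.3448 -0.0254] tool d [ 0.0046  0.0132 -0.3456]
```

View pics/m4.png

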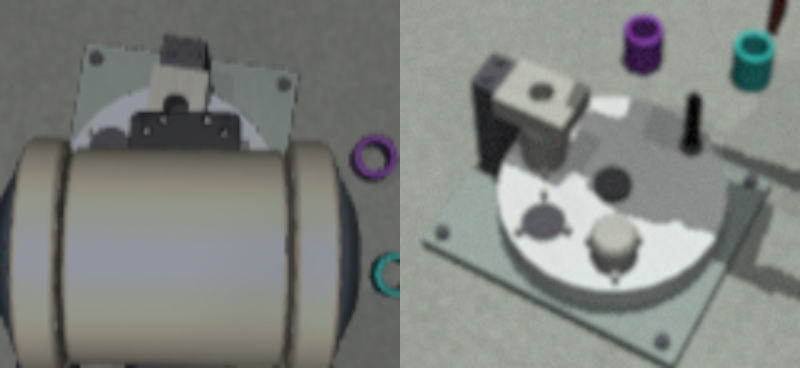

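Call:
arm_command(
  motion=[
    [0,0,-0.04,0,0],
    [0,0,-0.04,0,0],
    [0,0,-0.04,0,0],
    [0,0,-0.04,0,0],
    [0,0,-0.04,0,0],
    [0,0,-0.04,0,0],
    [0,0,-0.04,0,0],
    [0,0,-0.04,0,0],
    [0,0,0,0,0],
  ],
)

```text
time_s: 7.6
tool_pos: [0.4714, -0.303, 0.3061]
eef_rot: [-1.539, -0.039, -0.016]
force: [0.3, -0.3, -0.5]
gripper_width: 0.0879
```

```bash
python3 -c "
from h import *
to([.468,-.3225,.29])
"
```

```text
t 7.6 pos [ 0.4714 -0.303   0.3061] yaw 0.8 tilt [ 0.0347  0.0321 -0.9989] F [ 0.3  -0.33 -0.5 ] w 0.0879 q6 [-0.65 -0.02  1.34  0.05  1.81 -0.66]
world d [-0.0034 -0.0195 -0.0161] tool d [-0.0043  0.0153 -0.02  ]
```

Call:
arm_command(
  motion=[
    [0,-0.01,0,0,0],
    [0,-0.01,0,0,0],
    [0,-0.01,0,0,0],
    [0,0,0,0,0],
  ],
)

```text
time_s: 8.0
tool_pos: [0.4708, -0.3009, 0.3405]
eef_rot: [-1.539, -0.048, -0.01]
force: [0.1, -0.2, 0.1]
gripper_width: 0.0878
```

```bash
python3 -c "
from h import *
to([.468,-.3225,.29])
"
```

```text
t 8.0 pos [ 0.4708 -0.3009  0.3405] yaw 1.3 tilt [ 0.0368  0.0316 -0.9988] F [ 0.05 -0.16  0.08] w 0.0878 q6 [-0.65 -0.02  1.28  0.05  1.87 -0.66]
world d [-0.0028 -0.0216 -0.0505] tool d [-0.0052  0.0496 -0.023 ]
```

Call:
arm_command(
  motion=[
    [0,0.03,0,0,0],
    [0,0,0,0,0],
  ],
)

```text
time_s: 8.2
tool_pos: [0.4727, -0.2984, 0.3125]
eef_rot: [-1.542, -0.053, -0.01]
force: [-0.0, -0.1, -0.3]
gripper_width: 0.0878
```

```bash
python3 -c "
from h import *
to([.468,-.3225,.29])
"
```

```text
t 8.2 pos [ 0.4727 -0.2984  0.3125] yaw 1.5 tilt [ 0.0402  0.0293 -0.9988] F [-0.03 -0.1  -0.25] w 0.0878 q6 [-0.65 -0.03  1.34  0.05  1.82 -0.66]
world d [-0.0047 -0.0241 -0.0225] tool d [-0.0062  0.0215 -0.0246]
```

Call:
arm_command(
  motion=[
    [0,0,0,0,0],
    [0,0,0,0,0],
    [0,0,0,0,0],
    [0,0,0,0,0],
  ],
)

```text
time_s: 8.6
tool_pos: [0.4732, -0.2973, 0.3169]
eef_rot: [-1.544, -0.058, -0.011]
force: [0.9, 0.2, 0.1]
gripper_width: 0.0878
```

```bash
python3 -c "
from h import *
to([.468,-.3225,.29])
"
```

```text
t 8.6 pos [ 0.4732 -0.2973  0.3169] yaw 1.7 tilt [ 0.044   0.0267 -0.9987] F [0.95 0.17 0.09] w 0.0878 q6 [-0.64 -0.03  1.33  0.05  1.82 -0.66]
world d [-0.0052 -0.0252 -0.0269] tool d [-0.0071  0.026  -0.0257]
```

Call:
arm_command(
  motion=[
    [-0.04,0,0,0,0],
    [0,0,0,0,0],
  ],
)

```text
time_s: 8.8
tool_pos: [0.4328, -0.2986, 0.3142]
eef_rot: [-1.543, -0.057, -0.009]
force: [1.0, 0.5, 0.5]
gripper_width: 0.0879
```

```bash
python3 -c "
from h import *
to([.468,-.3225,.29])
"
```

```text
t 8.8 pos [ 0.4328 -0.2986  0.3142] yaw 1.7 tilt [ 0.042   0.028  -0.9987] F [0.99 0.47 0.53] w 0.0879 q6 [-0.69 -0.12  1.42  0.05  1.83 -0.71]
world d [ 0.0352 -0.0239 -0.0242] tool d [ 0.0334  0.025  -0.0256]
```

Call:
arm_command(
  motion=[
    [0.04,0,0,0,0],
    [0,0,0,0,0],
  ],
)

```text
time_s: 9.0
tool_pos: [0.473, -0.298, 0.3158]
eef_rot: [-1.543, -0.055, -0.012]
force: [-1.2, 0.2, -0.1]
gripper_width: 0.0876
```

```bash
python3 -c "
from h import *
to([.468,-.3225,.29])
"
```

```text
t 9.0 pos [ 0.473  -0.298   0.3158] yaw 1.6 tilt [ 0.0423  0.0281 -0.9987] F [-1.22  0.18 -0.13] w 0.0876 q6 [-0.65 -0.03  1.33  0.05  1.82 -0.66]
world d [-0.005  -0.0245 -0.0258] tool d [-0.0067  0.0248 -0.025 ]
```

Call:
arm_command(
  motion=[
    [0,0,0,0,0],
    [0,0,0,0,0],
    [0,0,0,0,0],
    [0,0,0,0,0],
    [0,0,0,0,0],
    [0,0,0,0,0],
    [0,0,0,0,0],
    [0,0,0,0,0],
  ],
)

```text
time_s: 9.8
tool_pos: [0.4723, -0.2983, 0.3183]
eef_rot: [-1.545, -0.057, -0.014]
force: [-0.3, 0.5, -0.2]
gripper_width: 0.0877
```

```bash
python3 -c "
from h import *
to([.468,-.3225,.29])
"
```

```text
t 9.8 pos [ 0.4723 -0.2983  0.3183] yaw 1.5 tilt [ 0.0451  0.0257 -0.9987] F [-0.29  0.54 -0.18] w 0.0877 q6 [-0.65 -0.03  1.33  0.05  1.82 -0.66]
world d [-0.0043 -0.0242 -0.0283] tool d [-0.0062  0.0274 -0.0248]
```

Call:
arm_command(
  motion=[
    [0,0,0,8,0],
    [0,0,0,8,0],
    [0,0,0,8,0],
    [0,0,0,8,0],
    [0,0,0,0,0],
  ],
)

```text
time_s: 10.3
tool_pos: [0.4722, -0.2983, 0.3183]
eef_rot: [-1.49, 0.401, -0.459]
force: [0.2, -0.1, 0.7]
gripper_width: 0.0878
```

```bash
python3 -c "
from h import *
to([.468,-.3225,.29])
"
```

```text
t 10.3 pos [ 0.4722 -0.2983  0.3183] yaw -31.7 tilt [ 0.045   0.0257 -0.9987] F [ 0.2  -0.1   0.75] w 0.0878 q6 [-0.65 -0.03  1.33  0.05  1.82 -0.08]
world d [-0.0042 -0.0242 -0.0283] tool d [ 0.0085  0.0274 -0.0241]
```

Call:
arm_command(
  motion=[
    [0,0,0,8,0],
    [0,0,0,8,0],
    [0,0,0,8,0],
    [0,0,0,4,0],
    [0,0,0,0,0],
  ],
)

```text
time_s: 10.8
tool_pos: [0.4721, -0.2982, 0.3181]
eef_rot: [-1.369, 0.783, -0.825]
force: [-0.2, 0.2, 0.3]
gripper_width: 0.0878
```

```bash
cat >> h.py <<'E'
def gto(g,L=.0613):
    M=R.from_rotvec(status.observe()["eef_rot"]).as_matrix(); print("G",np.round(status.observe()["tool_pos"]+L*M[:,1],4),"rad/ jawplane tilt",(M[:,0]@[0,0,1]).round(4),(M[:,2]@[0,0,1]).round(4))
    to(np.asarray(g)-L*M[:,1])
E
python3 -c "
from h import *
gto([.468,-.3225,.23])
"
```

```text
G [ 0.4748 -0.2966  0.2569] rad/ jawplane tilt 0.0003 0.0517
t 10.8 pos [ 0.4721 -0.2982  0.3181] yaw -59.5 tilt [ 0.0447  0.0259 -0.9987] F [-0.24  0.19  0.34] w 0.0878 q6 [-0.65 -0.03  1.33  0.05  1.82  0.4 ]
world d [-0.0068 -0.0259 -0.0269] tool d [ 0.0188  0.0259 -0.0204]
```

Call:
arm_command(
  motion=[
    [0.0095,0.013,-0.0102,0,0],
    [0.0095,0.013,-0.0102,0,0],
    [0,0,0,0,0],
  ],
)

```text
time_s: 11.1
tool_pos: [0.4647, -0.3265, 0.2884]
eef_rot: [-1.373, 0.775, -0.817]
force: [-0.1, 1.2, -0.7]
gripper_width: 0.0877
```

```bash
python3 -c "
from h import *
gto([.468,-.3225,.141])
for c in ('top','side'):
  im,d=optics.grab_frame(c); cv2.imwrite('pics/%s5.png'%c,im[:,:,::-1])
b=cv2.imread('pics/side5.png')[50:200,330:500]
cv2.imwrite('pics/m5.png',cv2.resize(b,None,fx=4,fy=4))
"
```

```text
G [ 0.4675 -0.3249  0.2272] rad/ jawplane tilt 0.0009 0.0512
t 11.1 pos [ 0.4647 -0.3265  0.2884] yaw -59.0 tilt [ 0.0443  0.0257 -0.9987] F [-0.08  1.22 -0.65] w 0.0877 q6 [-0.7  -0.01  1.36  0.05  1.77  0.34]
world d [ 0.0005  0.0024 -0.0862] tool d [-0.0019  0.0862 -0.0027]
```

View pics/m5.png

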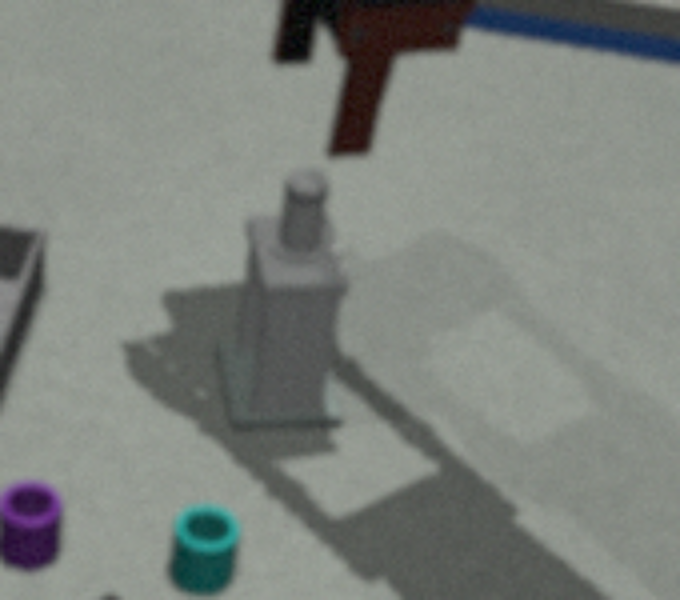

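Call:
arm_command(
  motion=[
    [-0.0005,0.015,-0.0005,0,0],
    [-0.0005,0.015,-0.0005,0,0],
    [-0.0005,0.015,-0.0005,0,0],
    [-0.0004,0.015,-0.0005,0,0],
    [0,0.008,-0.0005,0,0],
    [0,0,0,0,0],
  ],
)

```text
time_s: 11.8
tool_pos: [0.4657, -0.3231, 0.2191]
eef_rot: [-1.373, 0.771, -0.819]
force: [0.1, 0.3, -1.2]
gripper_width: 0.0878
```

```bash
python3 -c "
from h import *
gto([.468,-.3225,.141])
"
```

```text
G [ 0.4686 -0.3216  0.1579] rad/ jawplane tilt 0.0037 0.0538
t 11.8 pos [ 0.4657 -0.3231  0.2191] yaw -58.9 tilt [ 0.048   0.0246 -0.9985] F [ 0.14  0.31 -1.16] w 0.0878 q6 [-0.69 -0.02  1.49  0.05  1.65  0.34]
world d [-0.0006 -0.0009 -0.0169] tool d [ 0.0004  0.0168 -0.0019]
```

Call:
arm_command(
  motion=[
    [0.0002,0.012,-0.0012,4,0],
    [0,0.006,0,0,0],
    [0,0,0,0,0],
  ],
)

```text
time_s: 12.1
tool_pos: [0.466, -0.3235, 0.2015]
eef_rot: [-1.35, 0.823, -0.871]
force: [0.3, 0.4, 0.9]
gripper_width: 0.088
```

```bash
python3 -c "
from h import *
gto([.468,-.3225,.141])
"
```

```text
G [ 0.469  -0.322   0.1403] rad/ jawplane tilt 0.0012 0.0547
t 12.1 pos [ 0.466  -0.3235  0.2015] yaw -62.8 tilt [ 0.0492  0.0239 -0.9985] F [0.26 0.36 0.9 ] w 0.088 q6 [-0.69 -0.01  1.52  0.05  1.61  0.41]
world d [-0.001  -0.0005  0.0007] tool d [-0.     -0.0008 -0.0011]
```

Call:
arm_command(
  motion=[
    [0,0,-0.001,0,120],
    [0,0,0,0,160],
    [0,0,0,0,200],
    [0,0,0,0,255],
    [0,0,0,0,255],
    [0,0,0,0,255],
    [0,0,0,0,255],
  ],
  grip_force=30,
)

```text
time_s: 12.8
tool_pos: [0.4658, -0.3245, 0.2047]
eef_rot: [-1.352, 0.817, -0.873]
force: [-0.1, -0.4, 0.3]
gripper_width: 0.0355
```

```bash
python3 -c "
from h import *
gto([.468,-.3225,.141])
for c in ('top','side'):
  im,d=optics.grab_frame(c); cv2.imwrite('pics/%s6.png'%c,im[:,:,::-1])
b=cv2.imread('pics/side6.png')[50:200,330:500]
cv2.imwrite('pics/m6.png',cv2.resize(b,None,fx=4,fy=4))
"
```

```text
G [ 0.469  -0.3232  0.1435] rad/ jawplane tilt 0.0056 0.0565
t 12.8 pos [ 0.4658 -0.3245  0.2047] yaw -62.6 tilt [ 0.0527  0.021  -0.9984] F [-0.08 -0.42  0.32] w 0.0355 q6 [-0.69 -0.02  1.51  0.05  1.62  0.4 ]
world d [-0.001   0.0007 -0.0025] tool d [-0.0011  0.0024 -0.0007]
```

View pics/m6.png

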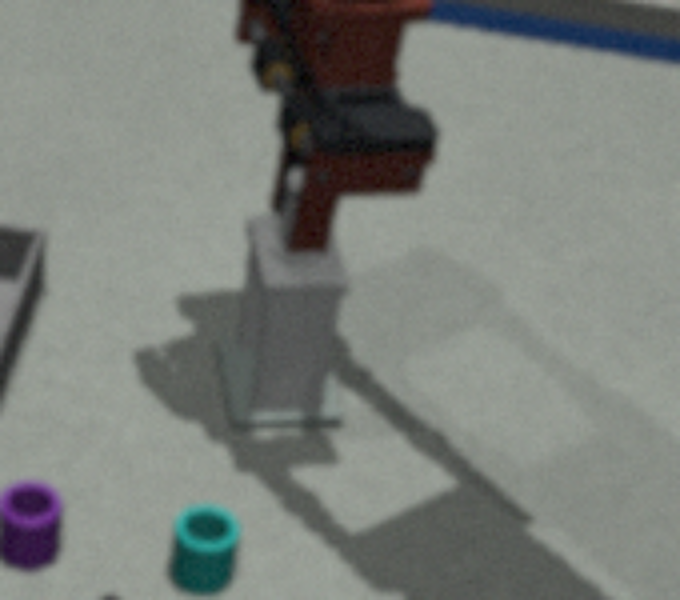

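Call:
arm_command(
  motion=[
    [0.001,0.0035,0.0005,6,255],
    [0,0.0004,0,0,255],
    [0,0.0004,0,0,255],
    [0,0.0004,0,0,255],
  ],
  grip_force=30,
)

```text
time_s: 13.3
tool_pos: [0.4669, -0.3252, 0.2041]
eef_rot: [-1.314, 0.897, -0.954]
force: [-1.2, -0.3, 4.7]
gripper_width: 0.0243
```

```bash
python3 -c "
from h import *
gto([.468,-.3225,.141])
"
```

```text
G [ 0.4702 -0.3241  0.1429] rad/ jawplane tilt 0.0024 0.0579
t 13.3 pos [ 0.4669 -0.3252  0.2041] yaw -68.8 tilt [ 0.0549  0.0187 -0.9983] F [-1.23 -0.29  4.7 ] w 0.0243 q6 [-0.69 -0.01  1.51  0.05  1.61  0.51]
world d [-0.0022  0.0016 -0.0019] tool d [-0.0023  0.0018 -0.0016]
```

Call:
arm_command(
  motion=[
    [0,-0.01,0.0006,0,255],
    [0,-0.01,0.0006,0,255],
    [0,-0.01,0.0006,0,255],
    [0,-0.01,0.0006,0,255],
    [0,-0.01,0.0006,0,255],
    [0,-0.01,0.0006,0,255],
  ],
)

```text
time_s: 13.9
tool_pos: [0.4666, -0.3247, 0.2663]
eef_rot: [-1.315, 0.899, -0.949]
force: [0.4, 0.3, -1.5]
gripper_width: 0.0244
```

```bash
python3 -c "
from h import *
gto([.4702,-.3241,.273])
"
```

```text
G [ 0.4697 -0.3234  0.2051] rad/ jawplane tilt -0.0014 0.0558
t 13.9 pos [ 0.4666 -0.3247  0.2663] yaw -68.7 tilt [ 0.0515  0.0216 -0.9984] F [ 0.45  0.33 -1.47] w 0.0244 q6 [-0.69 -0.02  1.41  0.05  1.73  0.52]
world d [ 0.0005 -0.0007  0.0679] tool d [ 0.0008 -0.0678  0.004 ]
```

Call:
arm_command(
  motion=[
    [0,-0.01,0.0006,0,255],
    [0,-0.01,0.0006,0,255],
    [0,-0.01,0.0006,0,255],
    [0,-0.01,0.0006,0,255],
    [0,-0.01,0.0006,0,255],
    [0,-0.01,0.0006,0,255],
    [0,-0.01,0.0006,0,255],
    [0,-0.008,0.0006,0,255],
  ],
)

```text
time_s: 14.7
tool_pos: [0.467, -0.3246, 0.3526]
eef_rot: [-1.315, 0.898, -0.95]
force: [0.5, -0.2, -1.4]
gripper_width: 0.0244
```

```bash
python3 -c "
from h import *
gto([.608,.0348,.285])
for c in ('top','side'):
  im,d=optics.grab_frame(c); cv2.imwrite('pics/%s7.png'%c,im[:,:,::-1]); np.save('pics/%s7.npy'%c,d)
cv2.imwrite('pics/m7.png',cv2.resize(cv2.imread('pics/side7.png')[0:200,300:560],None,fx=3,fy=3))
"
```

```text
G [ 0.4703 -0.3234  0.2914] rad/ jawplane tilt 0.0002 0.0566
t 14.7 pos [ 0.467  -0.3246  0.3526] yaw -68.7 tilt [ 0.0528  0.0204 -0.9984] F [ 0.46 -0.21 -1.4 ] w 0.0244 q6 [-0.69 -0.    1.24  0.05  1.88  0.52]
world d [ 0.1377  0.3582 -0.0064] tool d [-0.2835  0.021   0.2578]
```

View pics/m7.png

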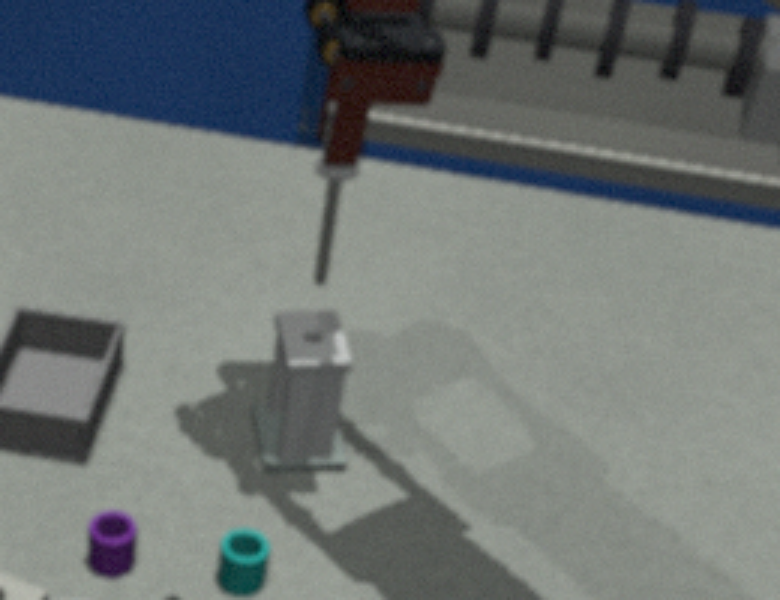

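```bash
cat >> h.py <<'E'
def s3(c,x,y,f,u0,v0): return ((x+.5)/f-.5+u0,(y+.5)/f-.5+v0)
E
python3 -c "
from h import *
g=np.array([.4703,-.3234,.2914]); t0=.158
for dz in (.0,-.03,-.05,-.13): 
  p=proj('side',g+[0,0,dz]); print(dz,p.round(1),((p-[300,0])*3).round(0))
# observed vs vertical: fit
d=np.load('pics/side7.npy'); im=cv2.imread('pics/side7.png')
k=optics.calibration('side');K=k['K'];T=np.array(k['world_from_camera'])
for v in range(60,96,3):
  r=[(u,round(float(d[v,u]),3)) for u in range(402,418)]
  b=[u for u,z in r if 0<z<r[0][1]-.05]
  if b:
    z=np.median([d[v,u] for u in b]); u=np.mean(b); P=T[:3,:3]@np.array([(u-K[0][2])/K[0][0]*z,(v-K[1][2])/K[1][1]*z,z])+T[:3,3]; print(v,len(b),u,P.round(4))
"
```

```text
0.0 [413.1  42.4] [339. 127.]
-0.03 [411.3  55. ] [334. 165.]
-0.05 [410.1  63.1] [330. 189.]
-0.13 [405.6  93.4] [317. 280.]
60 5 411.0 [ 0.4687 -0.3188  0.252 ]
63 4 410.5 [ 0.4688 -0.319   0.2444]
66 5 410.0 [ 0.4691 -0.3201  0.2362]
69 4 409.5 [ 0.469  -0.3189  0.2294]
72 5 409.0 [ 0.4693 -0.32    0.221 ]
75 4 408.5 [ 0.4691 -0.3172  0.215 ]
78 5 408.0 [ 0.4696 -0.3205  0.2051]
81 4 407.5 [ 0.4694 -0.3181  0.1987]
84 5 407.0 [ 0.4698 -0.3198  0.1895]
87 4 406.5 [ 0.4697 -0.3183  0.1824]
90 4 406.5 [ 0.4688 -0.3186  0.1743]
93 3 406.0 [ 0.4691 -0.3202  0.165 ]
```

Call:
arm_command(
  motion=[
    [-0.02,0.001,0.0184,0,255],
    [-0.02,0.001,0.0184,0,255],
    [-0.02,0.001,0.0184,0,255],
    [-0.02,0.001,0.0184,0,255],
    [-0.02,0.001,0.0184,0,255],
    [-0.02,0.001,0.0184,0,255],
    [-0.02,0.001,0.0184,0,255],
    [-0.02,0.001,0.0184,0,255],
    [-0.02,0.001,0.0184,0,255],
    [-0.02,0.001,0.0184,0,255],
    [-0.02,0.001,0.0184,0,255],
    [-0.02,0.001,0.0184,0,255],
  ],
)

```text
time_s: 16.0
tool_pos: [0.5893, -0.0127, 0.3458]
eef_rot: [-1.316, 0.911, -0.95]
force: [-0.4, -1.0, -0.7]
gripper_width: 0.0244
```

```bash
python3 -c "
from h import *
gto([.608,.0348,.285])
"
```

```text
G [ 0.592  -0.0114  0.2845] rad/ jawplane tilt -0.0046 0.0482
t 16.0 pos [ 0.5893 -0.0127  0.3458] yaw -69.1 tilt [ 0.0434  0.0215 -0.9988] F [-0.44 -1.01 -0.73] w 0.0244 q6 [-0.09  0.04  1.2   0.03  1.85  1.12]
world d [0.016  0.0462 0.0005] tool d [-0.0374  0.0012  0.0315]
```

Call:
arm_command(
  motion=[
    [-0.0125,0.0004,0.0105,0,255],
    [-0.0125,0.0004,0.0105,0,255],
    [-0.0125,0.0004,0.0105,0,255],
    [0,0.0004,0,0,255],
  ],
)

```text
time_s: 16.4
tool_pos: [0.6066, 0.0386, 0.3438]
eef_rot: [-1.319, 0.912, -0.945]
force: [0.1, -0.4, -1.5]
gripper_width: 0.0243
```

```bash
cat > look.py <<'E'
from h import *
import sys
n=sys.argv[1]
for c in ('top','side'):
  im,d=optics.grab_frame(c); cv2.imwrite(f'pics/{c}{n}.png',im[:,:,::-1]); np.save(f'pics/{c}{n}.npy',d)
b=cv2.imread(f'pics/side{n}.png')[100:250,240:400]
cv2.imwrite(f'pics/m{n}.png',cv2.resize(b,None,fx=4,fy=4,interpolation=cv2.INTER_CUBIC))
d=np.load(f'pics/side{n}.npy')
k=optics.calibration('side');K=k['K'];T=np.array(k['world_from_camera'])
v,u=np.mgrid[:400,:640]; P=np.stack([(u-K[0][2])/K[0][0]*d,(v-K[1][2])/K[1][1]*d,d],-1)@T[:3,:3].T+T[:3,3]
g=R.from_rotvec(status.observe()['eef_rot']).as_matrix()[:,1]*.0613+status.observe()['tool_pos']
m=(d>0)&(np.abs(P[...,0]-g[0])<.02)&(np.abs(P[...,1]-g[1])<.02)&(P[...,2]>.121)&(P[...,2]<g[2]-.04)
q=[]
for r in range(400):
    if m[r].sum()>=3:
        uu=u[r][m[r]]; z=np.median(d[r][m[r]])+.004; uc=uu.mean()
        q.append(T[:3,:3]@np.array([(uc-K[0][2])/K[0][0]*z,(r-K[1][2])/K[1][1]*z,z])+T[:3,3])
q=np.array(q)
if len(q)>5:
    A=np.c_[np.ones(len(q)),q[:,2]-.117]
    s=np.linalg.lstsq(A,q[:,:2],rcond=None)[0]
    print("rod rows",len(q),"zrange",q[:,2].min().round(3),q[:,2].max().round(3),"xy at z=.117",s[0].round(4),"slope",s[1].round(4),"median",np.median(q[:,:2],0).round(4))
gto([.608,.0348,.285])
E
python3 look.py 8
```

```text
rod rows 34 zrange 0.15 0.236 xy at z=.117 [0.6056 0.0395] slope [0.01   0.0051] median [0.6064 0.0399]
G [0.6087 0.0382 0.2827] rad/ jawplane tilt -0.0054 0.0449
t 16.5 pos [0.6062 0.0369 0.3439] yaw -69.0 tilt [ 0.04    0.0211 -0.999 ] F [ 0.02 -0.05 -1.7 ] w 0.0242 q6 [-0.    0.09  1.16  0.02  1.85  1.21]
world d [-0.0007 -0.0034  0.0023] tool d [ 0.0029 -0.0024 -0.0017]
```

View pics/m8.png

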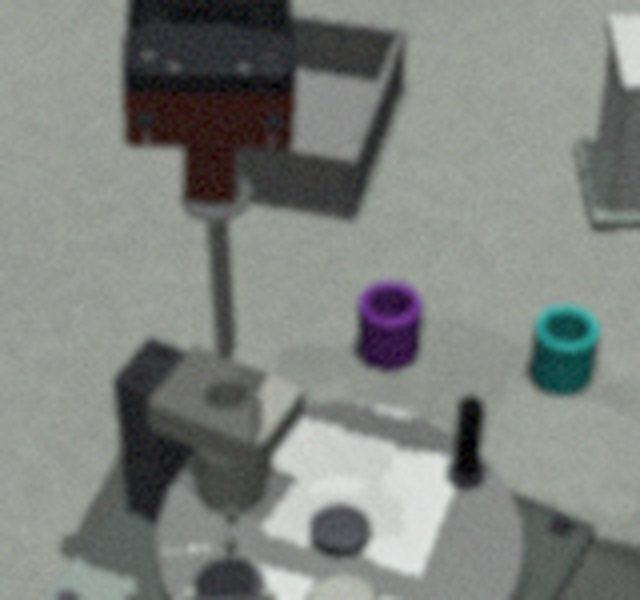

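Call:
arm_command(
  motion=[
    [0,0.0003,0,0,255],
    [0,0.0003,0,0,255],
    [0,0.0003,0,0,255],
    [0,0.0003,0,0,255],
    [0,0.0003,0,0,255],
    [0,0.0003,0,0,255],
    [0,0.0003,0,0,255],
    [0,0.0003,0,0,255],
    [0,0.0003,0,0,255],
    [0,0.0003,0,0,255],
  ],
)

```text
time_s: 17.5
tool_pos: [0.6058, 0.0334, 0.3416]
eef_rot: [-1.318, 0.915, -0.952]
force: [-0.1, 0.8, -1.5]
gripper_width: 0.0246
```

```bash
python3 look.py 9; python3 -c "
from h import *
im=cv2.imread('pics/side9.png')[180:230,265:330]
cv2.imwrite('pics/z9.png',cv2.resize(im,None,fx=12,fy=12,interpolation=cv2.INTER_CUBIC))"
```

```text
rod rows 34 zrange 0.145 0.232 xy at z=.117 [0.6056 0.035 ] slope [0.0053 0.0081] median [0.606  0.0359]
G [0.6084 0.0346 0.2803] rad/ jawplane tilt -0.004 0.0455
t 17.6 pos [0.6058 0.0334 0.3415] yaw -69.3 tilt [ 0.0411  0.0198 -0.999 ] F [-1.28  0.4  -1.1 ] w 0.0246 q6 [-0.01  0.09  1.16  0.02  1.85  1.21]
world d [-0.0004  0.0002  0.0047] tool d [-0.0003 -0.0047 -0.0001]
```

View pics/z9.png

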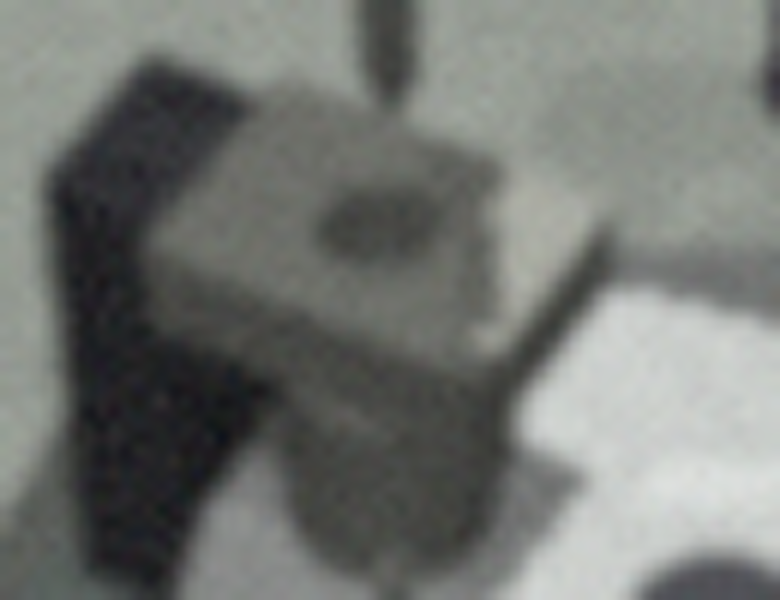

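```bash
python3 -c "
from h import *
print(ray('side',296.04,198.04,.117).round(4))
print('zpix of rod at .117, .145:',[( (proj('side',[.6056,.035+ .0,z])-[265,180]+.5)*12-.5).round(0) for z in (.117,.145)])
print('hole->',[((proj('side',[.608,y,.117])-[265,180]+.5)*12-.5).round(0) for y in (.0345,.0365)])
"
```

```text
[0.6085 0.0354 0.117 ]
zpix of rod at .117, .145: [array([395., 225.]), array([389., 106.])]
hole-> [array([382., 219.]), array([378., 227.])]
```

```bash
python3 -c "
from h import *
gto([.6096,.0351,.258])"
```

```text
G [0.6084 0.0346 0.2803] rad/ jawplane tilt -0.004 0.0455
t 17.6 pos [0.6058 0.0334 0.3415] yaw -69.3 tilt [ 0.0411  0.0198 -0.999 ] F [-1.28  0.4  -1.1 ] w 0.0246 q6 [-0.01  0.09  1.16  0.02  1.85  1.21]
world d [ 0.0012  0.0005 -0.0223] tool d [0.0001 0.0223 0.0003]
```

Call:
arm_command(
  motion=[
    [0,0.006,0,0,255],
    [0,0.006,0,0,255],
    [0,0.006,0,0,255],
    [0,0.005,0,0,255],
    [0,0.0003,0,0,255],
  ],
)

```text
time_s: 18.1
tool_pos: [0.6068, 0.034, 0.3153]
eef_rot: [-1.319, 0.916, -0.951]
force: [-0.8, 0.2, -0.9]
gripper_width: 0.0245
```

```bash
python3 look.py 10; python3 -c "
from h import *
gto([.6096,.0351,.258])
im=cv2.imread('pics/side10.png')[160:225,260:330]
cv2.imwrite('pics/z10.png',cv2.resize(im,None,fx=9,fy=9,interpolation=cv2.INTER_CUBIC))"
```

```text
rod rows 33 zrange 0.12 0.208 xy at z=.117 [0.6063 0.0362] slope [0.0106 0.0015] median [0.6069 0.0364]
G [0.6094 0.0352 0.2549] rad/ jawplane tilt -0.0041 0.0452
t 18.2 pos [0.6069 0.034  0.3162] yaw -69.3 tilt [ 0.0409  0.0198 -0.999 ] F [-0.16 -1.17 -0.85] w 0.0246 q6 [-0.01  0.08  1.21  0.02  1.8   1.21]
world d [-0.0014 -0.0004  0.0301] tool d [-0.0002 -0.0301 -0.    ]
G [0.6094 0.0352 0.2549] rad/ jawplane tilt -0.0041 0.0452
t 18.2 pos [0.6069 0.034  0.3162] yaw -69.3 tilt [ 0.0409  0.0198 -0.999 ] F [-0.16 -1.17 -0.85] w 0.0246 q6 [-0.01  0.08  1.21  0.02  1.8   1.21]
world d [ 0.0002 -0.0001  0.0031] tool d [ 0.0002 -0.003   0.0003]
```

View pics/z10.png

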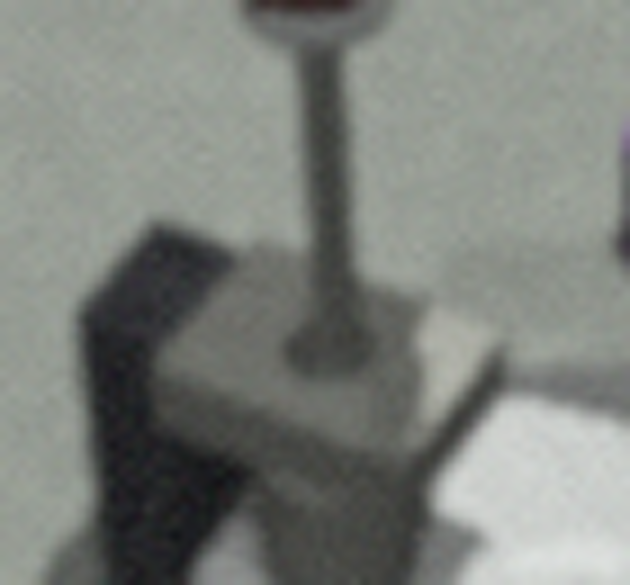

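Call:
arm_command(
  motion=[
    [0.0009,0,0.0015,0,255],
    [0,0.004,-0.0002,0,255],
    [0,0.005,-0.0002,0,255],
    [0,0.0003,0,0,255],
  ],
)

```text
time_s: 18.6
tool_pos: [0.609, 0.0337, 0.3074]
eef_rot: [-1.317, 0.913, -0.953]
force: [-0.5, -0.9, -1.7]
gripper_width: 0.0245
```

```bash
python3 look.py 11; python3 -c "
from h import *
gto([.611,.035,.198])
im=cv2.imread('pics/side11.png')[160:225,260:330]
cv2.imwrite('pics/z11.png',cv2.resize(im,None,fx=9,fy=9,interpolation=cv2.INTER_CUBIC))"
```

```text
rod rows 30 zrange 0.119 0.199 xy at z=.117 [0.6096 0.0354] slope [-0.0004  0.0098] median [0.6097 0.0358]
G [0.6117 0.0349 0.2468] rad/ jawplane tilt -0.0031 0.0478
t 18.7 pos [0.609  0.0337 0.308 ] yaw -69.3 tilt [ 0.0436  0.0198 -0.9989] F [-0.15 -0.43 -1.58] w 0.0247 q6 [-0.01  0.09  1.23  0.02  1.79  1.2 ]
world d [-0.0037 -0.0001  0.0382] tool d [-0.0014 -0.0383 -0.0017]
G [0.6117 0.0349 0.2468] rad/ jawplane tilt -0.0031 0.0478
t 18.7 pos [0.609  0.0337 0.308 ] yaw -69.3 tilt [ 0.0436  0.0198 -0.9989] F [-0.15 -0.43 -1.58] w 0.0247 q6 [-0.01  0.09  1.23  0.02  1.79  1.2 ]
world d [-0.0007  0.0001 -0.0488] tool d [-0.0002  0.0487 -0.0029]
```

View pics/z11.png

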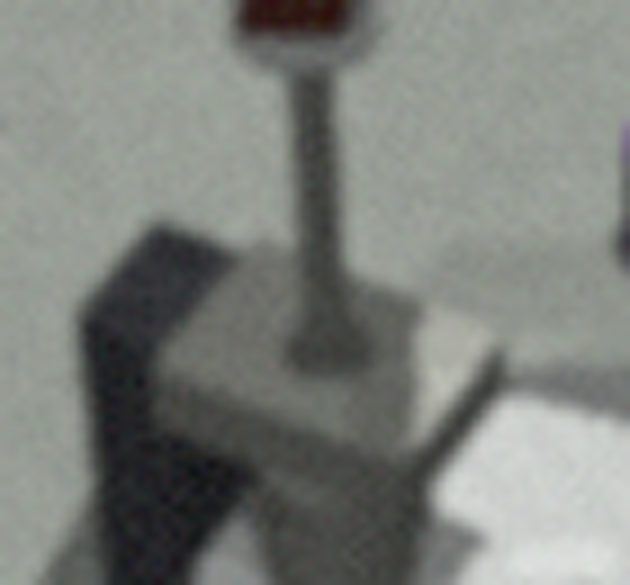

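Call:
arm_command(
  motion=[
    [0,0.006,-0.0004,0,255],
    [0,0.006,-0.0004,0,255],
    [0,0.006,-0.0004,0,255],
    [0,0.0003,0,0,255],
  ],
)

```text
time_s: 19.1
tool_pos: [0.6086, 0.0336, 0.2881]
eef_rot: [-1.317, 0.913, -0.953]
force: [-0.1, -0.2, -1.6]
gripper_width: 0.0245
```

```bash
python3 look.py 12; python3 -c "
from h import *
gto([.611,.035,.198])
im=cv2.imread('pics/side12.png')[160:225,260:330]
cv2.imwrite('pics/z12.png',cv2.resize(im,None,fx=9,fy=9,interpolation=cv2.INTER_CUBIC))"
```

```text
rod rows 22 zrange 0.12 0.177 xy at z=.117 [0.6096 0.0359] slope [-0.0002 -0.0012] median [0.6096 0.036 ]
G [0.6116 0.0348 0.2279] rad/ jawplane tilt -0.0027 0.049
t 19.2 pos [0.6088 0.0336 0.2892] yaw -69.3 tilt [ 0.0449  0.0198 -0.9988] F [-0.12  0.08 -1.23] w 0.0245 q6 [-0.01  0.08  1.27  0.02  1.75  1.2 ]
world d [-0.0036 -0.      0.0571] tool d [-0.0014 -0.0572 -0.0005]
G [0.6116 0.0348 0.2279] rad/ jawplane tilt -0.0027 0.049
t 19.2 pos [0.6088 0.0336 0.2892] yaw -69.3 tilt [ 0.0449  0.0198 -0.9988] F [-0.12  0.08 -1.23] w 0.0245 q6 [-0.01  0.08  1.27  0.02  1.75  1.2 ]
world d [-0.0006  0.0002 -0.0299] tool d [-0.0003  0.0299 -0.0019]
```

View pics/z12.png

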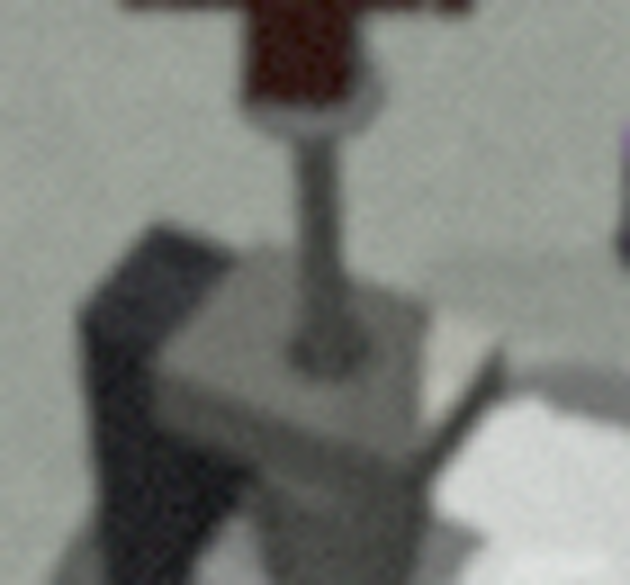

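Call:
arm_command(
  motion=[
    [-0.0002,0.006,-0.0006,0,255],
    [-0.0002,0.006,-0.0006,0,255],
    [0,0.006,-0.0006,0,255],
    [0,0.006,-0.0004,0,255],
    [0,0.005,-0.0003,0,255],
    [0,0.0003,0,0,255],
  ],
)

```text
time_s: 19.8
tool_pos: [0.6076, 0.0337, 0.2574]
eef_rot: [-1.316, 0.911, -0.954]
force: [-0.6, -0.0, -1.3]
gripper_width: 0.0247
```

```bash
python3 look.py 13; python3 -c "
from h import *
gto([.6108,.035,.198])
im=cv2.imread('pics/side13.png')[160:225,260:330]
cv2.imwrite('pics/z13.png',cv2.resize(im,None,fx=9,fy=9,interpolation=cv2.INTER_CUBIC))"
```

```text
rod rows 11 zrange 0.121 0.149 xy at z=.117 [0.6077 0.0352] slope [0.0567 0.027 ] median [0.6086 0.036 ]
G [0.6106 0.0349 0.1971] rad/ jawplane tilt -0.0021 0.0504
t 19.9 pos [0.6078 0.0337 0.2583] yaw -69.3 tilt [ 0.0464  0.0198 -0.9987] F [ 0.24 -0.02 -0.81] w 0.0247 q6 [-0.01  0.08  1.33  0.02  1.69  1.2 ]
world d [-0.0026 -0.0001  0.0879] tool d [-0.001 -0.088  0.002]
G [0.6106 0.0349 0.1971] rad/ jawplane tilt -0.0021 0.0504
t 19.9 pos [0.6078 0.0337 0.2583] yaw -69.3 tilt [ 0.0464  0.0198 -0.9987] F [ 0.24 -0.02 -0.81] w 0.0247 q6 [-0.01  0.08  1.33  0.02  1.69  1.2 ]
world d [0.0002 0.0001 0.0009] tool d [-0.     -0.0009  0.0003]
```

View pics/z13.png

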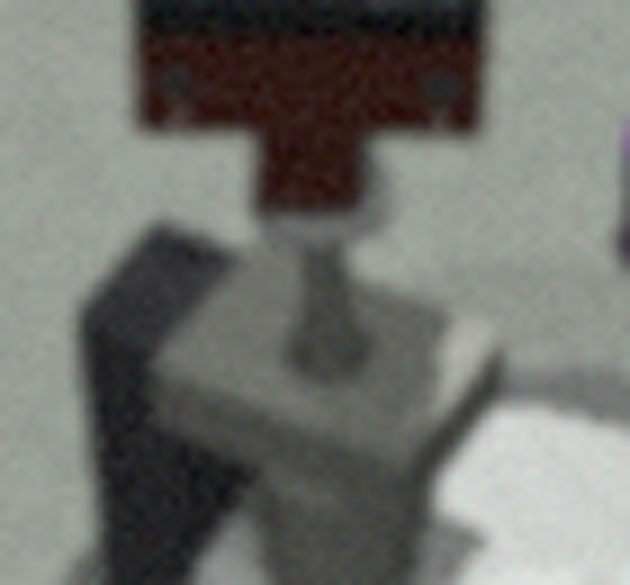

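View pics/m13.png

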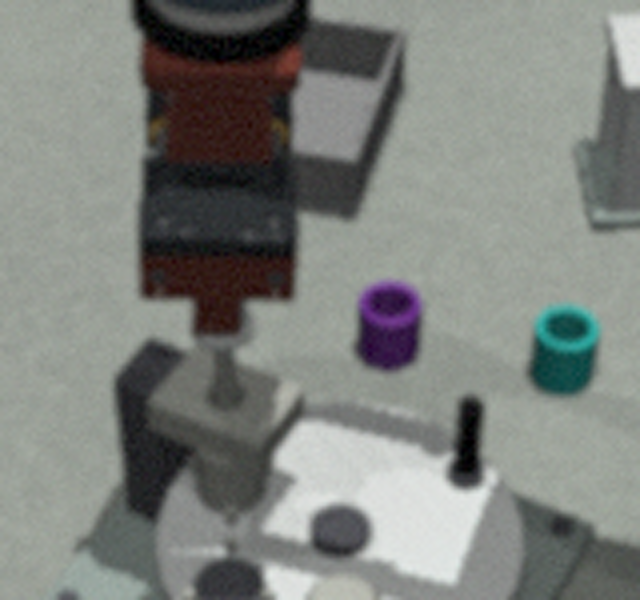

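```bash
python3 -c "
from h import *
optics.grab_frame('top')
for z in (.158,.164,.170): print(z,((proj('side',[.608,.051,z])-[260,160]+.5)*9-.5).round(0))
s=status.observe(); print(np.abs(s['qd']).max())
gto([.6108,.035,.198])"
```

```text
0.158 [297. 265.]
0.164 [296. 245.]
0.17 [295. 225.]
0.008911453566249311
G [0.6108 0.0349 0.1975] rad/ jawplane tilt -0.0019 0.051
t 19.95 pos [0.6079 0.0337 0.2587] yaw -69.3 tilt [ 0.0471  0.0198 -0.9987] F [ 0.64 -0.47 -1.87] w 0.0246 q6 [-0.01  0.08  1.33  0.02  1.69  1.2 ]
world d [0.     0.0001 0.0005] tool d [-0.0001 -0.0005  0.0001]
```

```bash
python3 -c "
from h import *
for i in range(6): optics.grab_frame('side')
s=status.observe(); print(np.abs(s['qd']).max())
gto([.6108,.035,.198])
im,d=optics.grab_frame('side')
cv2.imwrite('pics/z14.png',cv2.resize(im[160:225,260:330,::-1],None,fx=9,fy=9,interpolation=cv2.INTER_CUBIC))"
```

```text
0.0020492836577502976
G [0.6109 0.0349 0.1978] rad/ jawplane tilt -0.0016 0.0516
t 20.25 pos [0.6079 0.0337 0.2591] yaw -69.3 tilt [ 0.0477  0.0198 -0.9987] F [ 0.43  0.36 -0.84] w 0.0245 q6 [-0.01  0.08  1.33  0.02  1.69  1.2 ]
world d [-0.0001  0.0001  0.0002] tool d [-0.0001 -0.0002 -0.    ]
```

View pics/z14.png

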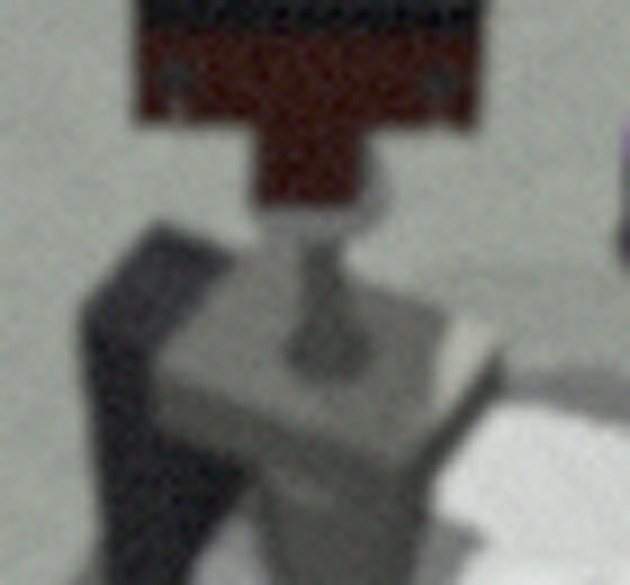

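The picture shows the rod passing centrally into the guide hole, at about crop pixel (327, 350). The flange sits well above the plate and the arm is still, so I am handing in.

```bash
python3 -c "
from rig import robot
print(robot.close_job())"
```

```text
the job is handed in; nothing more can be done
None
```

I turned the table one click counter-clockwise by pushing its handle. The steel sleeve came under the guide hole and the table clicked home. I then lifted the probe from its stand and lowered it through the guide into the sleeve. I handed in at about 20 s with the probe still gripped.

**What the last checks showed:**
- **Position:** the rod was centred in the hole to about 1 mm in the side picture. There is 5 mm of clearance all round.
- **Depth:** the tip was about 65 mm above the bench, worked out from the grasp height and the flange in the picture. That is half the sleeve's height.
- **Uprightness:** the rod was upright to about 0.5°, judged from the gripper's tilt since the grasp and an earlier depth fit of the shank.
- **Stillness and contact:** joint speeds were about 0.002 rad/s. The force readings during lowering showed only the probe's weight and noise, so no sign of contact.

**What did not go to plan:** while pushing the table, the gripper itself tilted by about 2–3°, and I could not undo it. I turned the jaws so that the probe still hung upright when gripped.

**What disagreed or was not seen:** the last depth fit of the shank had only 11 rows and gave a slope of about 3°, which I did not trust, as little of the rod was then in view. I could not see inside the sleeve, so its position there rests on the table having clicked home.

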